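# Fetch the blue hub from under the drying cabinet's sash

### The job

Raise the clear sloping sash of the parts-drying cabinet by its yellow knob, close to the top of its travel, so that friction keeps it up by itself. Then reach in under it, take out the blue bicycle hub and stand it upright in the orange tray, leaving the sash up.

Things in the scene. Friction and masses are not known exactly. Their poses are not given: they have to be found in the camera images.
- sash (a joint): Travel of the drying cabinet's clear sash (200 x 396 mm, aluminium frame) up its slope, m: 0 shut, 0.19 top stop. The slope rises 40 degrees, away from the cabinet's front: 100 mm of travel moves the knob 77 mm along its +x and 64 mm up. Let go below about 0.09 it slides shut; above, a counterweight and friction hold it. Raising takes 3 to 9 N along the slope, most near the bottom.
- sash_knob (a point): Yellow upright knob (24 mm across, 42 tall) on a steel stem, mid-way along the sash's lower edge; point on its axis, half-way up, 40 mm above the frame. Axes are the cabinet's: +x level, from its front inwards; y along its 400 mm width; z up. Shut: 122 mm above the bench, 10 mm behind the outer face of the red front wall (60 mm high, 8 thick). Sides and back are closed.
- hub_blue_center (a point): Blue bicycle hub, upright on the cabinet's floor (12 mm above the bench), 60 to 80 mm behind the front face, in a row across it with a black and a red one, 105 mm apart, any order. Spool 62 mm tall, ends alike: 34 mm end caps 8 mm high, 46 mm flanges 6 mm thick, 32 mm body between. 110 to 230 g. Point on its axis, half-way up; z is the axis. Grip there from above, along the cabinet's y.
- tray: Orange open square tray fixed on the bench beside the cabinet, left or right (a grey one like it is on the other side). 160 x 160 mm outside, 30 mm high, walls and floor 5 mm thick. Origin: centre of its underside; x and y along its sides, z up.
Mind the look-alikes: they are no part of the job. Leave any green or pink look-alike of the part that bears hub_blue_center alone.

How it is judged:
By the outcome, as a careful person would: the job done as asked, in the order asked, and still so for the second after the job is handed in, with the robot touching nothing.
It also fails if it takes over 51 s, if anything falls off the work surface, if the arm or the gripper's body presses on something with over 40 N, if the wrist force passes 120 N, or if a joint passes its speed limit or range.

### The arm

A 6-joint arm with a two-finger parallel gripper is mounted at the origin on the work surface. World frame = base frame: x ahead of the robot, y to its left, z up, the work surface at z = 0. Lengths are in m, angles in degrees, forces in N, time in s.
With the tool pointing down it reaches from about 0.4 to 0.825 m from the base axis. Payload 7 kg.
Tool frame: the origin (TCP) lies midway between the tips of the shut fingers; the grasp point (between the pads) lies 19 mm behind it (ctrl.grip_point_offset is the distance from the TCP to the grasp point, in m); x points along the fingers, y is the direction in which the jaws open and shut, and the axes are right-handed (so a half turn about x gives the same grasp; the last joint's range is limited). The gripper opens to 88 mm and grips with 3 to 60 N. Pads are 19 mm wide; open, the fingers measure 130 mm over their backs; the gripper's body (78 mm by 193 mm) begins 47 mm behind the grasp point.
Start: joints at [85.147, 20.546, 0.682, 0, -70.136, -16.507], TCP at [0.246, 0.629, 0.227] pointing down, gripper open.
Joint ranges: [-176.03, 176.03], [-82.01, 121.73], [-58.28, 71.71], [-173.87, 95.51], [-174.79, -0.11], [-173.66, 173.66]. Speed limits (degrees/s): [136.94, 136.94, 172.46, 180, 180, 180].

### API

Orientations are given as [roll, pitch, yaw] about the fixed x, y, z axes, in that order (R = Rz(yaw) Ry(pitch) Rx(roll)).
In Python, from plant import ctrl gives the robot as it stands.
- The arm moves only by the tool drive_tool, never from a script. Its argument "plan" is a list of rows, each a list of 3 entries, a list of its own where there are three numbers: the shift along the tool's x, y, z in m, then the turn, a rotation vector about the tool's x, y, z in degrees, then the opening, from 0 (shut) to 1 (fully open). In form: [[[dx, dy, dz], [wx, wy, wz], grip], ...]. A call has 1 to 20 rows; each row is the pose to reach, as a shift and turn from the pose measured when the call began, along the tool's axes at that moment; what a row does not reach only later rows make up. A row lasts 1/12 s, in which the tool goes at most 41.7 mm and 7.16 degrees, less where a joint would pass 70% of its speed; a pose out of reach is approached as far as the arm can. A call with a gripper value outside its range is refused whole. The fingers move at their own pace and stop on an object; the grip force is fixed at half the most. Time passes only in rows, so rows that repeat a pose let the fingers close. It gives the time, the measured TCP pose, the force and the opening at its end, in the units of the state.
- ctrl.get_obs(): the state, without advancing time (a new reading comes with each control period).
- ctrl.snapshot(name): name is "scene" or "top" or "wrist"; returns the picture (384x512x3 uint8, blue, green, red); there is no depth.
- ctrl.get_calibration(name): a dict with "fx", "fy", "cx", "cy" (pixels), "R" (3x3) and "t" (3): a world point X has camera coordinates R X + t. Camera axes: x right, y down, z forward; pixel columns grow to the right and rows downward; lengths in m; the calibration is good to about 2 mm. A picture is of the moment at which its call begins: read the wrist's pose just before it. get_calibration takes no time and is no camera call; for the wrist camera it gives the pose at the moment of the call.
- ctrl.close_job(): hands the job in, once; it reports no verdict.
Trained networks look in the newest picture that a camera, given by its name, has taken for a name from the list of things; names that differ only in an ending like _2 or _b are one class to them, and where a whole thing is asked for, a point or a joint stands for the part that bears it (a point fixed in the world has none). Each returns a list of dicts, best first, with "confidence" (0 to 1); they miss things now and then, are a little off and sometimes report something else, mostly with a low value. They report only what shows in the picture. A call takes as long as a camera call. They do not tell look-alikes from the thing itself.
- ctrl.cut_out(camera, name): "pixels" (384x512 bool, what is visible of it) and "pixel" ([column, row] in pixels, amid what is visible of it).
- ctrl.landmark_of(camera, name): "pixel" ([column, row] in pixels: a listed point, or the origin of a listed thing).
The state is a dict: "clock": time; "joint_pos": joint angles; "qvel": joint speeds; "tau": joint torques, N m; "tool_pos": TCP position; "orientation": TCP orientation; "force": force on the tool from outside, world axes, zero at the start; "moment": the same for the moment, N m; "opening": finger opening in m.
Only numpy, scipy, OpenCV 4.12 (cv2) and the standard library are available. Lean on these libraries where they do the work, as an engineer would, in place of code of your own. Each camera call takes 0.05 s, during which the arm holds its last target. There are 200 camera calls.

## Working session

There is one attempt and no reset: what is moved stays moved. The work goes in short steps, Python scripts to look and compute and a tool call to move; the robot and the scene stay as the last step left them, time stands still between calls to the robot, and variables do not carry over. Pictures are saved under pics/ and viewed, about 8 in all and at most 12, crops included, and the job is handed in when it is done.

Besides the shell and the picture viewer there is one more tool, called as name([rows], argument=value, ...), one row to a line, values as JSON. drive_tool: Moves the arm, as the interface text tells. Its arguments: {"type":"object","properties":{"plan":{"type":"array","items":{"type":"array"}}},"required":["plan"]}

```bash
mkdir -p pics; ls; python3 - <<'E'
from plant import ctrl
import cv2,numpy as np
o=ctrl.get_obs();print({k:np.round(v,3) for k,v in o.items()})
ims=[]
for c in("scene","top"):
    im=ctrl.snapshot(c);cv2.imwrite(f"pics/{c}0.png",im)
    for n in("sash_knob","hub_blue_center","tray"):
        print(c,n,[(np.round(d["pixel"]),round(d["confidence"],2)) for d in ctrl.landmark_of(c,n)], [(np.round(d["pixel"]),round(d["confidence"],2),d["pixels"].sum()) for d in ctrl.cut_out(c,n)])
    K=ctrl.get_calibration(c);print({k:np.round(v,3).tolist() for k,v in K.items()})
E
```

```text
pics
{'clock': np.float64(0.0), 'joint_pos': array([ 8.5147e+01,  2.0589e+01,  6.3300e-01, -2.0000e-02, -7.0136e+01,
       -1.6507e+01]), 'qvel': array([ 0.068, -0.064,  0.094, -0.066, -0.12 , -0.013]), 'tau': array([-2.0000e-03, -5.8273e+01,  2.9306e+01,  6.9970e+00,  7.0000e-03,
       -0.0000e+00]), 'tool_pos': array([0.246, 0.628, 0.226]), 'orientation': array([  94.943,   89.906, -106.424]), 'force': array([ 0.187, -0.196,  0.384]), 'moment': array([-0.023, -0.036,  0.038]), 'opening': np.float64(0.088)}
scene sash_knob [(array([250., 185.]), 0.88)] [(array([264., 202.]), 0.94, np.int64(3089))]
scene hub_blue_center [(array([231., 192.]), 0.81), (array([269., 222.]), 0.68), (array([208., 203.]), 0.61), (array([253., 183.]), 0.5)] [(array([209., 206.]), 0.86, np.int64(322)), (array([271., 222.]), 0.68, np.int64(248)), (array([232., 191.]), 0.55, np.int64(261))]
scene tray [(array([269., 223.]), 0.5)] [(array([331., 152.]), 0.57, np.int64(16))]
{'fx': 359.627, 'fy': 359.627, 'cx': 255.085, 'cy': 189.664, 'R': [[0.654, 0.756, 0.002], [0.48, -0.413, -0.774], [-0.585, 0.508, -0.633]], 't': [-0.348, -0.143, 1.333]}
top sash_knob [(array([238., 195.]), 0.84)] [(array([237., 167.]), 0.82, np.int64(9568))]
top hub_blue_center [(array([240., 234.]), 0.63), (array([210., 234.]), 0.52), (array([267., 234.]), 0.49)] [(array([211., 234.]), 0.78, np.int64(235)), (array([264., 232.]), 0.6, np.int64(200)), (array([237., 238.]), 0.58, np.int64(183))]
top tray [(array([128., 188.]), 0.69)] [(array([126., 192.]), 0.66, np.int64(3042))]
{'fx': 407.121, 'fy': 407.121, 'cx': 251.236, 'cy': 192.642, 'R': [[-0.009, -1.0, 0.013], [-0.985, 0.007, -0.17], [0.17, -0.015, -0.985]], 't': [-0.008, 0.515, 1.142]}
```

```bash
python3 - <<'E'
import cv2,numpy as np
a=cv2.imread("pics/scene0.png");b=cv2.imread("pics/top0.png")
cv2.imwrite("pics/v1.png",cv2.resize(a,(800,600),interpolation=cv2.INTER_CUBIC))
cv2.imwrite("pics/v2.png",cv2.resize(b,(800,600),interpolation=cv2.INTER_CUBIC))
E
```

```text
(no output)
```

View pics/v1.png

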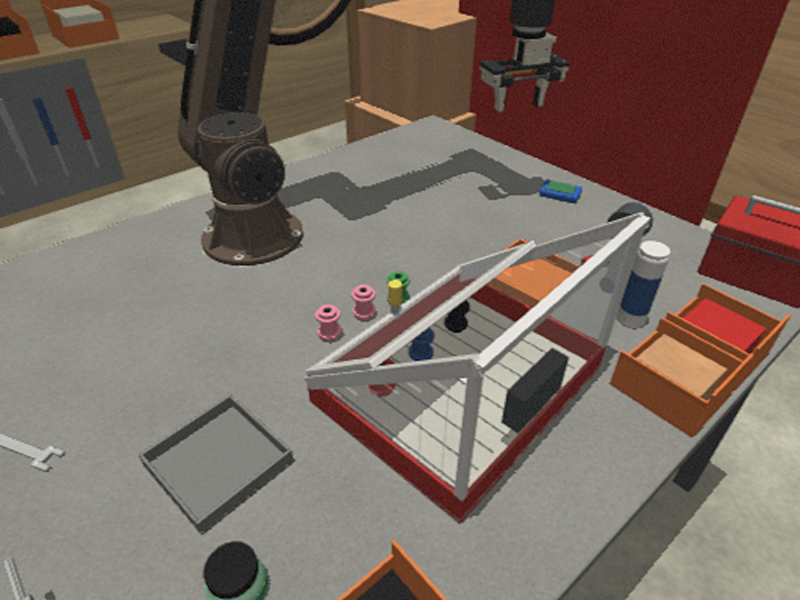

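View pics/v2.png

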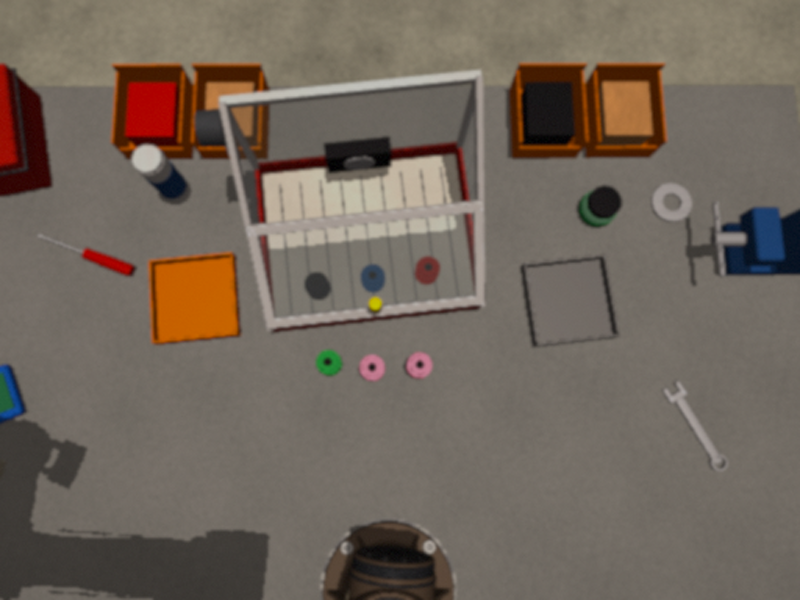

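Cabinet ahead of the robot. Through the glass are three hubs, at these 800x600 top-view pixels: black (317,286), blue (373,277) and red (427,270). The pink and green look-alikes stand outside in front of the wall. The orange tray is on the left at (195,298) and the grey one on the right. Blue, the middle one, fits the description. Next I compute the positions.

```bash
cat > h.py <<'E'
import cv2,numpy as np
from plant import ctrl
from scipy.spatial.transform import Rotation as Rn
def onplane(K,px,z):
    d=K["R"].T@np.array([(px[0]-K["cx"])/K["fx"],(px[1]-K["cy"])/K["fy"],1.]);c=-K["R"].T@np.array(K["t"])
    return c+d*(z-c[2])/d[2]
def P(K): return np.array([[K["fx"],0,K["cx"]],[0,K["fy"],K["cy"]],[0,0,1]])@np.c_[K["R"],K["t"]]
def tri(K1,p1,K2,p2):
    X=cv2.triangulatePoints(P(K1),P(K2),np.array(p1,float),np.array(p2,float))[:,0];X=X[:3]/X[3]
    return X,[np.round((lambda q:q[:2]/q[2])(P(K)@np.r_[X,1])-p,1) for K,p in((K1,p1),(K2,p2))]
def K_(c):
    K=ctrl.get_calibration(c);return {k:np.array(v) for k,v in K.items()}
def blob(im,lo,hi,box=None,minA=8):
    m=cv2.inRange(cv2.cvtColor(im,cv2.COLOR_BGR2HSV),lo,hi)
    if box: b=np.zeros_like(m);b[box[1]:box[3],box[0]:box[2]]=1;m=m*b
    n,l,s,c=cv2.connectedComponentsWithStats(m)
    return sorted([(s[i,4],c[i].round(1),l==i) for i in range(1,n) if s[i,4]>=minA],key=lambda t:-t[0])
def tool():
    o=ctrl.get_obs();return np.array(o["tool_pos"]),Rn.from_euler("xyz",o["orientation"],degrees=True)
def go(p,R):
    "shift & rotvec in tool axes to reach TCP p, rot R"
    p0,R0=tool();s=R0.inv().apply(np.array(p)-p0);w=(R0.inv()*R).as_rotvec(degrees=True);print("shift",s.round(4),"turn",w.round(2),"rows",np.linalg.norm(s)/.0417,np.linalg.norm(w)/7.16)
E
python3 - <<'E'
from h import *
S,T=cv2.imread("pics/scene0.png"),cv2.imread("pics/top0.png");Ks,Kt=K_("scene"),K_("top")
ys=blob(S,(22,120,100),(34,255,255),(235,165,275,205));yt=blob(T,(22,120,100),(34,255,255),(215,170,265,215))
print([(a,c) for a,c,_ in ys],[(a,c) for a,c,_ in yt]);print("knob",tri(Ks,ys[0][1],Kt,yt[0][1]))
bs=blob(S,(105,90,30),(125,255,200),(255,200,285,240));bt=blob(T,(100,50,30),(125,255,200),(220,160,255,195))
print([(a,c) for a,c,_ in bs],[(a,c) for a,c,_ in bt]);print("blue",tri(Ks,bs[0][1],Kt,bt[0][1]), onplane(Kt,bt[0][1],.05),onplane(Ks,bs[0][1],.043))
# tray
tb=blob(T,(5,150,80),(20,255,255),(85,150,165,230))[0]
q=cv2.minAreaRect(np.argwhere(tb[2])[:,::-1].astype(np.float32));box=cv2.boxPoints(q);print("tray px",q)
c=np.array([onplane(Kt,b,.03) for b in box]);print(c.round(3),c.mean(0),np.linalg.norm(np.roll(c,1,0)-c,axis=1))
# cabinet's yaw: row of hubs pixel (tops) and sash lower frame ends at z~.08
for a in((271,325),(482,304)): print("edge",onplane(Kt,np.array(a)/1.5625,.082))
for a in((317,286),(373,277),(427,270)): print("hub",onplane(Kt,np.array(a)/1.5625,.06))
E
```

```text
[(np.int32(123), array([252.5, 186.6]))] [(np.int32(68), array([239.7, 194.1]))]
knob (array([0.49784862, 0.02054677, 0.12387829]), [array([-0.,  0.]), array([-0., -0.])])
[(np.int32(216), array([269.8, 221.4]))] [(np.int32(187), array([238.2, 177.8]))]
blue (array([0.56205821, 0.02674044, 0.03605422]), [array([-0.4,  0.1]), array([-0.3, -0.2])]) [0.55853653 0.025734   0.05      ] [0.56776138 0.02286365 0.043     ]
tray px ((123.17326354980469, 190.232666015625), (53.831512451171875, 57.61265563964844), 84.2894058227539)
[[0.6   0.46  0.03 ]
 [0.617 0.291 0.03 ]
 [0.456 0.27  0.03 ]
 [0.441 0.435 0.03 ]] [0.52849069 0.36406846 0.03      ] [0.16142328 0.16966    0.16194832 0.16592704]
edge [0.46681597 0.20630642 0.082     ]
edge [ 0.50226165 -0.17287108  0.082     ]
hub [0.54166536 0.1273144  0.06      ]
hub [0.55795913 0.02405044 0.06      ]
hub [ 0.57059481 -0.07618265  0.06      ]
```

```bash
cat >> h.py <<'E'
def down(yaw,flip=0):
    y=np.array([-np.sin(yaw),np.cos(yaw),0])*(-1 if flip else 1);x=np.array([0,0,-1.]);return Rn.from_matrix(np.c_[x,y,np.cross(x,y)])
E
python3 - <<'E'
from h import *
print(tool()[1].as_matrix().round(2))
for f in(0,1): go([.48,.02,.26],down(np.radians(6.5),f))
E
```

```text
[[-0.   -0.36 -0.93]
 [ 0.   -0.93  0.36]
 [-1.   -0.    0.  ]]
shift [-0.0334  0.4815 -0.4398] turn [152.14   0.    -0.  ] rows 15.658376477984383 21.248567648055495
shift [-0.0334  0.4815 -0.4398] turn [-27.86   0.     0.  ] rows 15.658376477984383 3.8910971647634995
```

drive_tool([
  [[-0.033,0.03,-0.027],[-2,0,0],1],
  [[-0.033,0.06,-0.054],[-4,0,0],1],
  [[-0.033,0.09,-0.082],[-6,0,0],1],
  [[-0.033,0.12,-0.109],[-8,0,0],1],
  [[-0.033,0.15,-0.137],[-10,0,0],1],
  [[-0.033,0.18,-0.164],[-12,0,0],1],
  [[-0.033,0.21,-0.192],[-14,0,0],1],
  [[-0.033,0.24,-0.219],[-16,0,0],1],
  [[-0.033,0.27,-0.247],[-18,0,0],1],
  [[-0.033,0.3,-0.274],[-20,0,0],1],
  [[-0.033,0.33,-0.302],[-22,0,0],1],
  [[-0.033,0.36,-0.329],[-24,0,0],1],
  [[-0.033,0.39,-0.356],[-26,0,0],1],
  [[-0.033,0.42,-0.384],[-27,0,0],1],
  [[-0.033,0.45,-0.411],[-27.9,0,0],1],
  [[-0.033,0.481,-0.44],[-27.9,0,0],1],
  [[-0.033,0.481,-0.44],[-27.9,0,0],1],
  [[-0.033,0.481,-0.44],[-27.9,0,0],1],
  [[-0.033,0.481,-0.44],[-27.9,0,0],1],
])

```text
clock: 2.28
tool_pos: [0.4803, 0.02, 0.2595]
orientation: [-61.2, 90.0, 125.3]
force: [-0.8, 0.0, 0.7]
opening: 0.0876
```

```bash
python3 - <<'E'
from h import *
print(tool()[0],ctrl.get_obs()["clock"],ctrl.get_obs()["joint_pos"])
K=K_("wrist");im=ctrl.snapshot("wrist");cv2.imwrite("pics/w1.png",im)
np.savez("w1",**K)
print(ctrl.landmark_of("wrist","sash_knob"),ctrl.landmark_of("wrist","hub_blue_center"))
E
```

```text
[0.4803378  0.02000968 0.25951661] 2.2833 [ 2.58879684e+01  6.48758588e-01 -1.99049649e+01 -1.29526939e-02
 -6.94482766e+01  7.05550837e+01]
[{'pixel': [256.0, 168.7], 'confidence': 0.61}] [{'pixel': [299.7, 224.5], 'confidence': 0.92}, {'pixel': [243.8, 222.0], 'confidence': 0.66}, {'pixel': [192.5, 208.5], 'confidence': 0.66}]
```

View pics/w1.png

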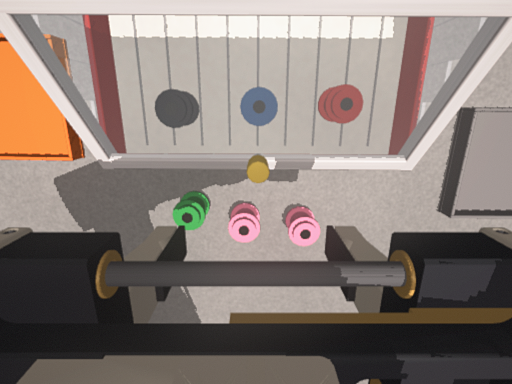

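Wrist view: knob at (258,170), blue hub at (259,106) behind the glass, between black (176,108) and red (341,104). The green and pink hubs stand outside. The sash edge is level in the picture, so the yaw is right.

```bash
python3 - <<'E'
from h import *
K=dict(np.load("w1.npz"));im=cv2.imread("pics/w1.png")
y=blob(im,(18,120,60),(34,255,255),(235,145,285,195));print([(a,c) for a,c,_ in y])
print("knob",onplane(K,y[0][1],.128),onplane(K,(258,163),.143))
b=[(a,c) for a,c,_ in blob(im,(100,60,30),(125,255,255),(230,75,290,135))];print(b)
for p in((180,108),(259,106),(337,104)): print("hubtop",onplane(K,p,.074),onplane(K,p,.066))
for p in((105,160),(410,161)): print("edge",onplane(K,p,.082))
go([.498,.0205,.104],down(np.radians(6.5),1))
E
```

```text
[(np.int32(466), array([257.4, 169.2]))]
knob [0.49665446 0.019252   0.128     ] [0.50630844 0.01986596 0.143     ]
[(np.int32(907), array([258.4, 106. ]))]
hubtop [0.54814707 0.11704533 0.074     ] [0.54787206 0.11910432 0.066     ]
hubtop [0.56083645 0.02429097 0.074     ] [0.56085716 0.02418836 0.066     ]
hubtop [ 0.57334372 -0.0669218   0.074     ] [ 0.57365592 -0.06915009  0.066     ]
edge [0.47722482 0.20408881 0.082     ]
edge [ 0.51757866 -0.16658679  0.082     ]
shift [ 0.1557  0.0031 -0.0175] turn [ 0.15 -0.02  0.01] rows 3.7584590706229477 0.020851656756717397
```

drive_tool([
  [[0.03,0.003,-0.0175],[0,0,0],1],
  [[0.06,0.003,-0.0175],[0,0,0],1],
  [[0.09,0.003,-0.0175],[0,0,0],1],
  [[0.12,0.003,-0.0175],[0,0,0],1],
  [[0.145,0.003,-0.0175],[0,0,0],1],
  [[0.155,0.003,-0.0175],[0,0,0],1],
  [[0.155,0.003,-0.0175],[0,0,0],1],
  [[0.155,0.003,-0.0175],[0,0,0],0],
  [[0.155,0.003,-0.0175],[0,0,0],0],
  [[0.155,0.003,-0.0175],[0,0,0],0],
  [[0.155,0.003,-0.0175],[0,0,0],0],
  [[0.155,0.003,-0.0175],[0,0,0],0],
  [[0.155,0.003,-0.0175],[0,0,0],0],
  [[0.155,0.003,-0.0175],[0,0,0],0],
  [[0.155,0.003,-0.0175],[0,0,0],0],
  [[0.155,0.003,-0.0175],[0,0,0],0],
])

```text
clock: 3.77
tool_pos: [0.498, 0.0206, 0.1048]
orientation: [-146.3, 90.0, 40.3]
force: [0.3, -0.7, -0.3]
opening: 0.0329
```

drive_tool([
  [[0,0,0],[0,0,0],0],
  [[0,0,0],[0,0,0],0],
  [[0,0,0],[0,0,0],0],
  [[0,0,0],[0,0,0],0],
  [[0,0,0],[0,0,0],0],
])

```text
clock: 4.18
tool_pos: [0.498, 0.0196, 0.1047]
orientation: [82.9, 89.9, -90.5]
force: [2.1, -5.6, -1.5]
opening: 0.0235
```

drive_tool([
  [[-0.0032,0,-0.0038],[0,0,0],0],
  [[-0.0064,0,-0.0077],[0,0,0],0],
  [[-0.0129,0,-0.0153],[0,0,0],0],
  [[-0.0193,0,-0.023],[0,0,0],0],
  [[-0.0257,0,-0.0306],[0,0,0],0],
  [[-0.0321,0,-0.0383],[0,0,0],0],
  [[-0.0321,0,-0.0383],[0,0,0],0],
])

```text
clock: 4.77
tool_pos: [0.539, 0.024, 0.1392]
orientation: [146.6, 89.8, -26.7]
force: [-1.4, -5.2, 2.5]
opening: 0.0232
```

drive_tool([
  [[-0.0064,0,-0.0077],[0,0,0],0],
  [[-0.0129,0,-0.0153],[0,0,0],0],
  [[-0.0193,0,-0.023],[0,0,0],0],
  [[-0.0257,0,-0.0306],[0,0,0],0],
  [[-0.0321,0,-0.0383],[0,0,0],0],
  [[-0.0386,0,-0.046],[0,0,0],0],
  [[-0.045,0,-0.0536],[0,0,0],0],
  [[-0.0514,0,-0.0613],[0,0,0],0],
  [[-0.0579,0,-0.0689],[0,0,0],0],
  [[-0.0643,0,-0.0766],[0,0,0],0],
  [[-0.0707,0,-0.0843],[0,0,0],0],
  [[-0.0771,0,-0.0919],[0,0,0],0],
  [[-0.0815,0,-0.0971],[0,0,0],0],
  [[-0.0815,0,-0.0971],[0,0,0],0],
  [[-0.0815,0,-0.0971],[0,0,0],0],
])

```text
clock: 6.02
tool_pos: [0.6387, 0.0348, 0.2234]
orientation: [159.1, 89.4, -14.2]
force: [7.5, -7.6, -3.3]
opening: 0.0236
```

drive_tool([
  [[0,0,0],[0,0,0],1],
  [[0,0,0],[0,0,0],1],
  [[0,0,0],[0,0,0],1],
  [[0,0,0],[0,0,0],1],
  [[0,0,0],[0,0,0],1],
  [[0,0,0],[0,0,0],1],
  [[0,0,0],[0,0,0],1],
  [[-0.02,0,0],[0,0,0],1],
  [[-0.045,0,0],[0,0,0],1],
  [[-0.065,0,0],[0,0,0],1],
  [[-0.065,0,0.03],[0,0,0],1],
  [[-0.065,0,0.06],[0,0,0],1],
  [[-0.065,0,0.09],[0,0,0],1],
  [[-0.065,0,0.12],[0,0,0],1],
  [[-0.065,0,0.14],[0,0,0],1],
  [[-0.065,0,0.14],[0,0,0],1],
  [[-0.065,0,0.14],[0,0,0],1],
])

```text
clock: 7.43
tool_pos: [0.4985, 0.0186, 0.2881]
orientation: [165.3, 89.3, -8.0]
force: [0.0, 0.6, -0.2]
opening: 0.0878
```

```bash
python3 - <<'E'
from h import *
print(tool()[0],ctrl.get_obs()["force"])
K=K_("wrist");im=ctrl.snapshot("wrist");cv2.imwrite("pics/w2.png",im);np.savez("w2",**K)
Ks,Kt=K_("scene"),K_("top");S=ctrl.snapshot("scene");T=ctrl.snapshot("top")
print("wrist",[(d["pixel"],d["confidence"]) for d in ctrl.landmark_of("wrist","hub_blue_center")])
b=[(a,c) for a,c,_ in blob(im,(100,80,30),(125,255,255),minA=150)];print(b)
ys=blob(S,(22,120,100),(34,255,255),(220,120,330,205));print([(a,c) for a,c,_ in ys])
cv2.imwrite("pics/v3.png",np.hstack([im[:,60:450],cv2.resize(S[110:300,180:420],None,fx=2,fy=2)[:380].copy() if 0 else cv2.resize(S[110:302,180:385],(410,384))]))
E
```

```text
[0.49851403 0.01859461 0.28809197] [ 0.00252479  0.62759317 -0.18095568]
wrist [([297.9, 229.0], 0.98), ([192.3, 214.2], 0.91), ([239.4, 228.3], 0.73), ([253.8, 123.0], 0.61)]
[(np.int32(757), array([255.2, 122.2]))]
[(np.int32(174), array([297.2, 172.6]))]
```

View pics/v3.png

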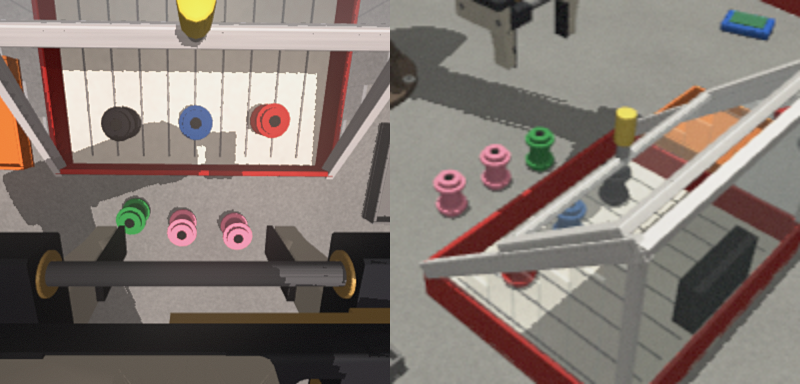

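The sash stays up. The blue hub is in the open at wrist pixel (255,122), between black (181,124) and red (330,122) behind the red wall.

```bash
python3 - <<'E'
from h import *
K=dict(np.load("w2.npz"));im=cv2.imread("pics/w2.png")
p=np.array((255.2,122.2));h=onplane(K,p,.067);print("hub",h)
a,b=onplane(K,(122,173),.06),onplane(K,(388,175),.06);print("wall",a,b,"yaw",np.degrees(np.arctan2(b[0]-a[0],a[1]-b[1])))
Y=np.radians(6.5)
go([h[0],h[1],.2],down(Y,1));go([h[0],h[1],.025],down(Y,1))
E
```

```text
hub [0.56065946 0.02489767 0.067     ]
wall [0.46859236 0.20494821 0.06      ] [ 0.50966103 -0.17243376  0.06      ] yaw 6.210785141341819
shift [ 0.0874  0.0007 -0.0605] turn [ 0.19 -0.51 -0.22] rows 2.548386469229932 0.08163929875159508
shift [ 0.2623  0.     -0.059 ] turn [ 0.19 -0.51 -0.22] rows 6.448228589887662 0.08163929875159508
```

drive_tool([
  [[0.02,0.001,-0.03],[0.2,-0.5,-0.2],1],
  [[0.05,0.001,-0.0605],[0.2,-0.5,-0.2],1],
  [[0.088,0.0005,-0.0605],[0.2,-0.5,-0.2],1],
  [[0.12,0.0005,-0.06],[0.2,-0.5,-0.2],1],
  [[0.15,0.0005,-0.06],[0.2,-0.5,-0.2],1],
  [[0.18,0,-0.06],[0.2,-0.5,-0.2],1],
  [[0.205,0,-0.0595],[0.2,-0.5,-0.2],1],
  [[0.23,0,-0.0595],[0.2,-0.5,-0.2],1],
  [[0.25,0,-0.059],[0.2,-0.5,-0.2],1],
  [[0.262,0,-0.059],[0.2,-0.5,-0.2],1],
  [[0.262,0,-0.059],[0.2,-0.5,-0.2],1],
  [[0.262,0,-0.059],[0.2,-0.5,-0.2],1],
])

```text
clock: 8.63
tool_pos: [0.5607, 0.0246, 0.0242]
orientation: [27.6, 89.9, -146.0]
force: [-0.4, -0.1, 0.8]
opening: 0.0874
```

drive_tool([
  [[0,0,0],[0,0,0],0],
  [[0,0,0],[0,0,0],0],
  [[0,0,0],[0,0,0],0],
  [[0,0,0],[0,0,0],0],
  [[0,0,0],[0,0,0],0],
  [[0,0,0],[0,0,0],0],
  [[0,0,0],[0,0,0],0],
  [[0,0,0],[0,0,0],0],
  [[0,0,0],[0,0,0],0],
  [[0,0,0],[0,0,0],0],
  [[0,0,0],[0,0,0],0],
  [[0,0,0],[0,0,0],0],
])

```text
clock: 9.63
tool_pos: [0.5609, 0.0247, 0.0245]
orientation: [30.9, 89.9, -142.6]
force: [-1.2, -0.2, 5.2]
opening: 0.0449
```

drive_tool([
  [[-0.01,0,0],[0,0,0],0],
  [[-0.03,0,0],[0,0,0],0],
  [[-0.055,0,0],[0,0,0],0],
  [[-0.08,0,0],[0,0,0],0],
  [[-0.11,0,0],[0,0,0],0],
  [[-0.14,0,0],[0,0,0],0],
  [[-0.17,0,0.005],[0,0,0],0],
  [[-0.2,0,0.02],[0,0,0],0],
  [[-0.22,0,0.04],[0,0,0],0],
  [[-0.22,-0.02,0.05],[0,0,0],0],
  [[-0.22,-0.05,0.05],[0,0,0],0],
  [[-0.22,-0.08,0.05],[0,0,0],0],
  [[-0.22,-0.11,0.05],[0,0,0],0],
  [[-0.22,-0.14,0.05],[0,0,0],0],
  [[-0.22,-0.17,0.05],[0,0,0],0],
  [[-0.22,-0.2,0.05],[0,0,0],0],
  [[-0.22,-0.23,0.05],[0,0,0],0],
  [[-0.22,-0.25,0.05],[0,0,0],0],
  [[-0.22,-0.25,0.05],[0,0,0],0],
  [[-0.22,-0.25,0.05],[0,0,0],0],
])

```text
clock: 11.3
tool_pos: [0.4826, 0.2685, 0.244]
orientation: [30.4, 89.8, -143.0]
force: [0.1, -0.1, -1.2]
opening: 0.0446
```

```bash
python3 - <<'E'
from h import *
p,R=tool();print(p,R.as_matrix().round(3).tolist(),ctrl.get_obs()["force"],ctrl.get_obs()["opening"])
K=K_("wrist");im=ctrl.snapshot("wrist");np.savez("w3",**K);cv2.imwrite("pics/w3.png",im)
S=ctrl.snapshot("scene")
cv2.imwrite("pics/v4.png",np.hstack([im[:,60:450],cv2.resize(S[80:272,180:385],(410,384))]))
E
```

```text
[0.48263156 0.26847401 0.24399215] [[-0.003, 0.115, -0.993], [-0.002, -0.993, -0.115], [-1.0, 0.002, 0.003]] [ 0.08182285 -0.05860541 -1.18980862] 0.04457575045773652
```

View pics/v4.png

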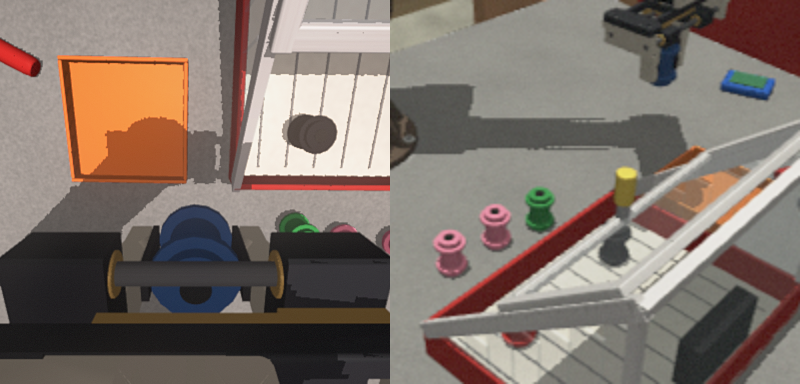

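Blue hub held and the sash still up. Tray rim corners at wrist pixels (119,57), (248,59), (247,182) and (134,182).

```bash
python3 - <<'E'
from h import *
K=dict(np.load("w3.npz"))
c=np.array([onplane(K,p,.03) for p in((119,57),(248,59),(247,182),(134,182))]);print(c.round(3),c.mean(0),np.linalg.norm(np.roll(c,1,0)-c,axis=1))
for a,b in((0,1),(3,2)): d=c[a]-c[b];print("yaw",np.degrees(np.arctan2(-d[0],d[1])))
m=c.mean(0);go([m[0],m[1],.15],down(np.radians(6.5),1));go([m[0],m[1],.0185],down(np.radians(6.5),1))
E
```

```text
[[0.6   0.448 0.03 ]
 [0.615 0.292 0.03 ]
 [0.461 0.277 0.03 ]
 [0.443 0.432 0.03 ]] [0.52963788 0.36225437 0.03      ] [0.15765379 0.15702459 0.15558108 0.15665272]
yaw 5.764137454937476
yaw 6.5224874559254085
shift [ 0.0939 -0.0893 -0.0574] turn [-0.    0.15 -0.09] rows 3.3994439222797155 0.02512438908858221
shift [ 0.2254 -0.0895 -0.0577] turn [-0.    0.15 -0.09] rows 5.979256370085539 0.02512438908858221
```

drive_tool([
  [[0,-0.03,-0.02],[0,0,0],0],
  [[0,-0.06,-0.04],[0,0,0],0],
  [[0.02,-0.089,-0.057],[0,0,0],0],
  [[0.05,-0.0895,-0.0575],[0,0.15,-0.1],0],
  [[0.08,-0.0895,-0.0575],[0,0.15,-0.1],0],
  [[0.11,-0.0895,-0.0575],[0,0.15,-0.1],0],
  [[0.14,-0.0895,-0.0575],[0,0.15,-0.1],0],
  [[0.17,-0.0895,-0.0575],[0,0.15,-0.1],0],
  [[0.19,-0.0895,-0.0575],[0,0.15,-0.1],0],
  [[0.205,-0.0895,-0.0575],[0,0.15,-0.1],0],
  [[0.215,-0.0895,-0.0575],[0,0.15,-0.1],0],
  [[0.221,-0.0895,-0.0575],[0,0.15,-0.1],0],
  [[0.2245,-0.0895,-0.0575],[0,0.15,-0.1],0],
  [[0.2245,-0.0895,-0.0575],[0,0.15,-0.1],0],
  [[0.2245,-0.0895,-0.0575],[0,0.15,-0.1],0],
])

```text
clock: 12.65
tool_pos: [0.53, 0.3625, 0.0204]
orientation: [-138.1, 89.9, 48.4]
force: [0.0, 0.2, -1.6]
opening: 0.0449
```

drive_tool([
  [[0.001,0,0],[0,0,0],0],
  [[0.002,0,0],[0,0,0],0],
  [[0.003,0,0],[0,0,0],0],
  [[0.003,0,0],[0,0,0],0],
])

```text
clock: 12.98
tool_pos: [0.53, 0.3627, 0.0176]
orientation: [-136.0, 89.9, 50.5]
force: [-0.5, -0.5, -0.5]
opening: 0.0445
```

drive_tool([
  [[0,0,0],[0,0,0],0.6],
  [[0,0,0],[0,0,0],0.75],
  [[0,0,0],[0,0,0],0.75],
  [[0,0,0],[0,0,0],0.75],
  [[0,0,0],[0,0,0],0.75],
  [[0,0,0],[0,0,0],0.75],
  [[-0.015,0,0],[0,0,0],0.75],
  [[-0.035,0,0],[0,0,0],0.75],
  [[-0.06,0,0],[0,0,0],0.75],
  [[-0.09,0,0],[0,0,0],0.75],
  [[-0.12,0,0],[0,0,0],0.75],
  [[-0.15,0,0],[0,0,0],0.75],
  [[-0.18,0,0.02],[0,0,0],0.75],
  [[-0.21,0,0.04],[0,0,0],0.75],
  [[-0.21,0,0.06],[0,0,0],0.75],
  [[-0.21,0,0.06],[0,0,0],0.75],
])

```text
clock: 14.32
tool_pos: [0.4684, 0.3559, 0.2305]
orientation: [-127.6, 89.6, 58.9]
force: [-0.3, -2.0, -1.2]
opening: 0.0658
```

```bash
python3 - <<'E'
from h import *
print(tool()[0],ctrl.get_obs()["force"])
K=K_("wrist");im=ctrl.snapshot("wrist")
S=ctrl.snapshot("scene");Ks=K_("scene")
b=blob(im,(100,80,30),(125,255,255),minA=150);print([(a,c) for a,c,_ in b],onplane(K,b[0][1],.06))
print([(a,c) for a,c,_ in blob(S,(22,120,100),(34,255,255),(220,120,330,205))])
cv2.imwrite("pics/v5.png",np.hstack([im[:,60:450],cv2.resize(S[80:272,200:405],(410,384))]))
E
```

```text
[0.46836005 0.35587297 0.23054582] [-0.31080088 -2.02186228 -1.15800109]
[(np.int32(882), array([ 16.6, 207.9])), (np.int32(874), array([257.2, 122.2]))] [0.39218248 0.65193149 0.06      ]
[(np.int32(172), array([297.2, 172.7]))]
```

View pics/v5.png

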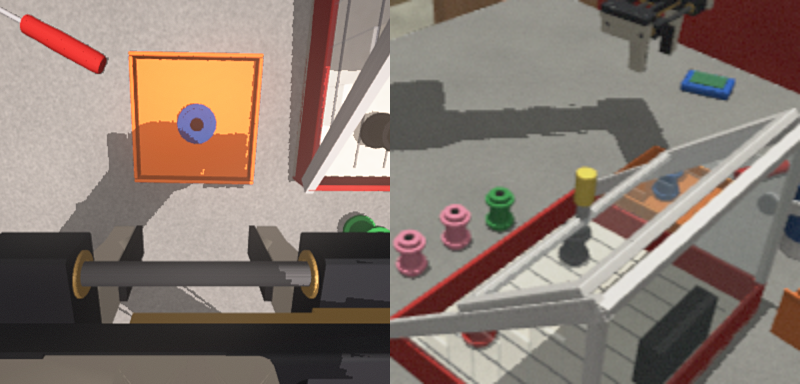

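The blue hub stands upright in the middle of the orange tray, at left-view pixel (196,123). The knob's pixel in the scene view is unchanged at (297,173), so the sash has held. The other hubs are where they were.

```bash
python3 -c "
from plant import ctrl
print(ctrl.close_job())"
```

```text
the job is handed in; nothing more can be done
None
```

I raised the sash by its yellow knob and stood the blue hub upright near the middle of the orange tray. The job was handed in at about 14.5 s of the 51 s allowed.

- **Sash:** I raised it about 0.185 m of its 0.19 m travel and let go. It has stayed up: the knob's pixel in the scene camera was the same at the final check as just after release, (297,173).
- **Hub:** I gripped it on its flanges (45 mm opening), lifted it straight out and released it on the tray floor. The last picture shows it upright near the tray's centre, with the gripper well clear. I judged this by eye, because the script's position printout picked up a different blue object.
- **Everything else:** The green, pink and black hubs look undisturbed. The red one is only partly visible in the last picture, but shows no change. The largest force I read at the end of a move was about 11 N. No checks failed.

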